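# Set the inlet module's isolator, then its selector

## Task

On the white inlet module, swing the red isolator lever round towards the robot's side, gently, until you feel it come fully home on its stop. That frees the blue selector lever: swing it round to its own stop as well, fully home, then let go. Never force either lever, and leave the bottle, the beaker and the vial tray where they stand.

Things in the scene. Friction and masses are not known exactly. Their poses are not given: they have to be found in the camera images.
- module: White bench housing with a blue foot trim, 240 x 340 x 90 mm (x, y, z), fixed. Origin: centre of its underside; x points to its back (brass tube fittings), its -x side (black window, three lamps) roughly faces the robot; z up. The two vertical lever spindles stand on its top at (0, +85) mm (red isolator) and (0, -85) mm (blue selector).
- isolator_hub (a point): RED lever: on its vertical spindle axis, top of the hub, 126 mm above the table. It turns ANTICLOCKWISE from above, by 43 to 92 degrees, until it points to the module's -x side, give or take 17 degrees. How far differs each time and cannot be seen: the end is a firm stop to be felt. Only in the last 2 degrees before that stop is the selector free.
- isolator_grip (a point): Middle of the red lever's upright round grip pin, 75 mm from the spindle axis, 154 mm above the table. The pin is 16 mm in diameter and stands from 124 to 184 mm above the table on the end of a flat arm (18 mm wide, 12 mm thick, underside 112 mm above the table). Turning takes 3.5 N here (friction; the lever stays where it is left).
- isolator_handle (a joint): Twist of the torsion spring that joins red lever and spindle, rad, positive anticlockwise: it gives 0.0031 rad per N pushed along the arc at the pin; on the stop the force so rises by about 4 N per mm of pin travel. 8 to 14 N there brings it home; beyond 0.07 rad either way (22 N) it is strained. Pinching the pin, however hard, does not twist it.
- selector_hub (a point): BLUE lever: on its vertical spindle axis, top of the hub, 126 mm above the table. It turns CLOCKWISE from above, by 63 degrees, until it points to the module's -x side, give or take 17 degrees, where it meets a firm stop. Locked (2 degrees of play) until the red lever is home on its stop. Once turned it locks the red lever in place.
- selector_grip (a point): Middle of the blue lever's grip pin, 75 mm from the spindle axis, 154 mm above the table; pin, arm, heights and friction as on the red lever.
- selector_handle (a joint): Twist of the blue lever's torsion spring, rad, positive clockwise; same stiffness and limit as the red one's.
- selector (a joint): Turn of the selector's spindle in rad, clockwise from above: 0 = where it starts, locked; 1.10 = on its stop.
- bottle: Bystander: white bottle with a yellow cap, 56 mm in diameter, 115 mm high, origin at the centre of its underside.
- beaker: Bystander: clear open beaker, 66 mm in diameter, 85 mm high, origin at the centre of its underside.
- vial_tray: Bystander: grey divided tray, 70 x 100 x 40 mm, on the table left of the module, origin at the centre of its underside.
Mind the look-alikes: they are no part of the job. Leave any green or orange look-alike of the part that bears selector_hub alone.

How it is judged:
By the outcome, as a careful person would: the job done as asked, in the order asked, and still so for the second after the job is handed in, with the robot touching nothing.
It also fails if it takes over 67 s, if anything falls off the work surface, if the arm or the gripper's body presses on something with over 40 N, if the wrist force passes 120 N, or if a joint passes its speed limit or range.

## Robot

A 6-joint arm with a two-finger parallel gripper is mounted at the origin on the work surface. World frame = base frame: x ahead of the robot, y to its left, z up, the work surface at z = 0. Lengths are in m, angles in rad, forces in N, time in s.
With the tool pointing down it reaches from about 0.3 to 0.875 m from the base axis. Payload 6.4 kg.
Tool frame: the origin (TCP) lies between the finger pads; the fingertips stand 25 mm ahead of it and the grasp point (between the pads) lies 6 mm ahead of it; z points along the fingers, y is the line along which they close (so a half turn about z gives the same grasp; the last joint's range is limited). The gripper opens to 85 mm and grips with 20 to 120 N. Pads are 22 mm wide; open, the fingers measure 114 mm over their backs; the gripper's body (76 mm by 85 mm) begins 54 mm behind the grasp point. The pads swing forward as they close: fully open they stand 13 mm farther back than shut.
Start: joints at [-1.383, 0.181, 1.607, -0, 1.354, -0.206], TCP at [0.221, -0.531, 0.256] pointing down, gripper open.
Joint ranges: [-2.99, 2.99], [-0.89, 2.07], [0.3, 2.58], [-1.14, 4.28], [0, 2.63], [-3.12, 3.12]. Speed limits (rad/s): [2.57, 2.57, 3.01, 3.14, 3.14, 3.14].

## Interface

Orientations are given as a unit quaternion [w, x, y, z].
In Python, from bench import ctrl gives the robot as it stands.
- The arm moves only by the tool servo_tool, never from a script. Its argument "series" is text: rows parted by semicolons, each of 7 numbers parted by spaces: the gripper command: -1 is fully open, 1 is shut, values between are in proportion, then the shift along the tool's x, y, z in m, then the turn, a rotation vector about the tool's x, y, z in degrees. A call has 1 to 12 rows; each row is the pose to reach, as a shift and turn from the pose commanded when the call began, along the tool's axes at that moment; what a row does not reach only later rows make up. A row lasts 1/12 s, in which the tool goes at most 41.7 mm and 7.16 degrees, less where a joint would pass 70% of its speed; a pose out of reach is approached as far as the arm can. A call with a gripper value outside its range is refused whole. The fingers move at their own pace and stop on an object; the grip force is fixed at half the most. Time passes only in rows, so rows that repeat a pose let the fingers close. It gives the time, the measured TCP pose, the force, the opening and the grip force at its end, in the units of the state.
- ctrl.get_obs(): the state, without advancing time (a new reading comes with each control period).
- ctrl.camera(name): name is "scene" or "top" or "wrist"; returns a dict with "img" (384x512x3 uint8, red, green, blue), "z_map" (384x512 float32, m along the optical axis (not along the pixel's ray), 0 where there is no reading), "fovy" (degrees; the focal length in pixels is half the picture's height over the tangent of half this angle, whatever the lens; pixels are square), "cx", "cy" (the principal point, pixels), "k1" (the pictures are not rectified: a ray, as slopes to the right and down, at radius r is drawn at 1 + k1 r^2 times it, then the intrinsics apply), "extrinsics" (4x4, takes a point from camera to world coordinates); the wrist camera has in their place "T_tool_cam" (4x4, takes a point from camera to tool coordinates, whose origin is the TCP and whose axes are the flange's). Camera axes: x right, y down, z forward; pixel columns grow to the right and rows downward; lengths in m; the calibration is good to about 2 mm. A picture is of the moment at which its call begins: read the wrist's pose just before it.
- ctrl.hand_in(): hands the job in; it is judged then, once.
The state is a dict: "time_s": time; "q": joint angles; "dq": joint speeds; "joint_efforts": joint torques, N m; "eef_pos": TCP position; "eef_rot": TCP orientation; "wrist_force": force on the tool from outside, world axes, zero at the start; "torque": the same for the moment, N m; "opening": opening from 0.0 (shut) to 1.0 (fully open); "grasp_force": force on a finger pad.
Only numpy, scipy, OpenCV 4.12 (cv2) and the standard library are available. Lean on these libraries where they do the work, as an engineer would, in place of code of your own. Each camera call takes 0.05 s, during which the arm holds its last target. There are 200 camera calls.

## Working session

There is one attempt and no reset: what is moved stays moved. The work goes in short steps, Python scripts to look and compute and a tool call to move; the robot and the scene stay as the last step left them, time stands still between calls to the robot, and variables do not carry over. Pictures are saved under pics/ and viewed, at most 10 in all, crops included, and the job is handed in when it is done.

Besides the shell and the picture viewer there is one more tool, called after "Request:" as a command line: name --argument value ..., lists and objects as JSON in quotes. servo_tool: Moves the arm, as the interface text tells. Its arguments: {"type":"object","properties":{"series":{"type":"string"}},"required":["series"]}

```bash
mkdir -p pics; cat > h.py <<'E'
import numpy as np, cv2
from scipy.spatial.transform import Rotation as R
from bench import ctrl
def px2w(c,u,v,T=None,z=None):
    f=192/np.tan(np.radians(c["fovy"])/2)
    d=np.array([(u-c["cx"])/f,(v-c["cy"])/f]); s=d.copy()
    for _ in range(20): s=d/(1+c["k1"]*(s@s))
    T=c["extrinsics"] if T is None else T
    r=np.array([s[0],s[1],1.])
    if z is None:
        return (T@np.append(r*c["z_map"][int(round(v)),int(round(u))],1))[:3]
    w=T[:3,:3]@r; o=T[:3,3]; return o+w*(z-o[2])/w[2]
E
python3 - <<'E'
from h import *
import pickle
o=ctrl.get_obs(); print({k:np.round(v,3) for k,v in o.items()})
cs={n:ctrl.camera(n) for n in("top","scene")}
pickle.dump(cs,open("c.pkl","wb"))
for n,c in cs.items():
    cv2.imwrite(f"pics/{n}.png",cv2.resize(c["img"][:,:,::-1],(800,600),interpolation=cv2.INTER_CUBIC)); print(n,c["fovy"],np.round(c["extrinsics"],3).tolist(),np.mean(c["z_map"]>0))
E
```

```text
{'time_s': np.float64(0.0), 'q': array([-1.383,  0.182,  1.608,  0.   ,  1.354, -0.206]), 'dq': array([-0.001,  0.   ,  0.001, -0.   , -0.002,  0.   ]), 'joint_efforts': array([-1.0000e-03, -4.4488e+01, -3.5134e+01, -0.0000e+00,  9.0000e-03,
        0.0000e+00]), 'eef_pos': array([ 0.221, -0.53 ,  0.255]), 'eef_rot': array([-0.001,  0.981,  0.196,  0.   ]), 'wrist_force': array([-0.11 ,  0.398, -0.815]), 'torque': array([-0.03 ,  0.059,  0.02 ]), 'grasp_force': np.float64(0.0), 'opening': np.float64(0.999)}
top 44.35834884753808 [[-0.007, -0.989, 0.148, 0.29], [-1.0, 0.009, 0.011, 0.024], [-0.013, -0.148, -0.989, 1.335], [0.0, 0.0, 0.0, 1.0]] 0.9961090087890625
scene 57.268724386756766 [[0.362, 0.713, -0.6, 0.931], [0.932, -0.27, 0.242, -0.178], [0.011, -0.647, -0.763, 0.713], [0.0, 0.0, 0.0, 1.0]] 0.9957936604817709
```

View pics/top.png

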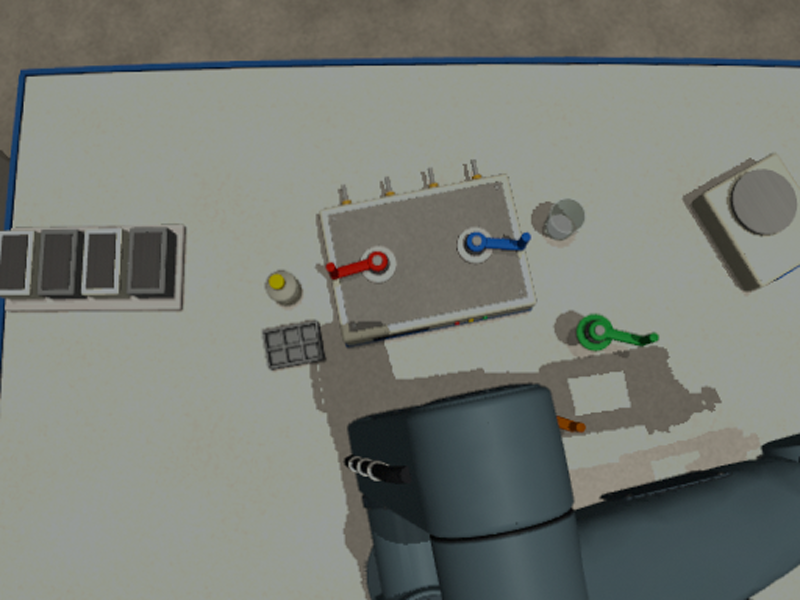

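View pics/scene.png

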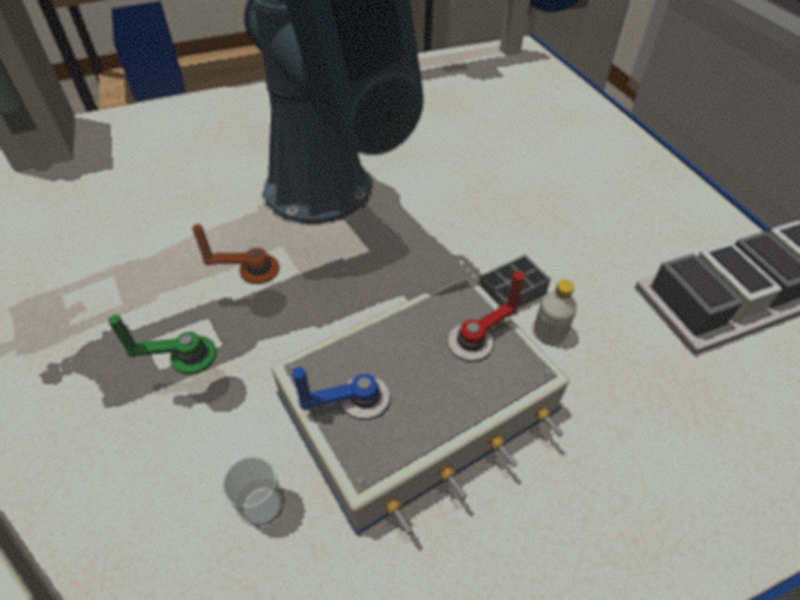

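Top view (800 px picture): red hub (377,262) with its pin at (331,269), blue hub (477,241) with its pin at (525,240). The bottle is at (283,287), the tray at (293,345), the beaker at (557,218), and the green look-alike at (598,330). The scene view agrees.

```bash
python3 - <<'E'
from h import *
import pickle
cs=pickle.load(open("c.pkl","rb")); k=.64
P=lambda n,u,v,z=None: px2w(cs[n],u*k,v*k,None,z)
for l,u,v,z in [("rhub",377,261,.126),("rpintop",331,268,.184),("bhub",477,240,.126),("bpintop",525,238,.184),("bottle",278,282,.115),("tray",293,345,.04),("beaker",566,210,.085),("green",598,328,None),("greenpin",653,337,None)]:
    print(l,np.round(P("top",u,v,z),4),np.round(P("top",u,v),4))
for l,u,v,z in [("rhub",473,328,.126),("rpintop",518,275,.184),("bhub",365,384,.126),("bpintop",299,372,.184),("green",190,342,None),("greenpin",116,320,None),("orange",257,257,None),("opin",198,228,None),("bottlecap",566,287,.115)]:
    print("S",l,np.round(P("scene",u,v,z),4),np.round(P("scene",u,v),4))
# refined colour masks in top: fit by depth
c=cs["top"]; hsv=cv2.cvtColor(c["img"],cv2.COLOR_RGB2HSV)
for n,c in cs.items():
  hsv=cv2.cvtColor(c["img"],cv2.COLOR_RGB2HSV).astype(int)
  for col,m in (("red",((hsv[...,0]<5)|(hsv[...,0]>174))&(hsv[...,1]>150)),("blue",(abs(hsv[...,0]-109)<10)&(hsv[...,1]>150))):
    vs,us=np.nonzero(m); W=np.array([px2w(c,u,v) for u,v in zip(us,vs)])
    if len(W)==0: print("none");continue
    W=W[(W[:,0]>.3)&(W[:,0]<.8)&(abs(W[:,1])<.3)]
    for a,b in((.175,.192),(.119,.134)):
        s=W[(W[:,2]>a)&(W[:,2]<b)]; print(n,col,a,len(s),np.round(s.mean(0),4) if len(s) else "", np.round(np.ptp(s,axis=0),3) if len(s) else "")
E
```

```text
rhub [0.5351 0.0831 0.126 ] [0.5344 0.0829 0.1299]
rpintop [0.5127 0.1537 0.184 ] [0.5125 0.1535 0.1855]
bhub [ 0.5696 -0.0852  0.126 ] [ 0.5683 -0.0846  0.1318]
bpintop [ 0.5589 -0.157   0.184 ] [ 0.5587 -0.1569  0.1847]
bottle [0.503  0.2512 0.115 ] [0.5027 0.2509 0.1168]
tray [0.4026 0.2364 0.04  ] [0.4046 0.24   0.018 ]
beaker [ 0.6319 -0.2466  0.085 ] [ 0.6458 -0.2576  0.0343]
green [ 0.4184 -0.2816  0.131 ] [ 0.4184 -0.2816  0.131 ]
greenpin [ 0.3978 -0.3563  0.1814] [ 0.3978 -0.3563  0.1814]
S rhub [0.5368 0.084  0.126 ] [0.5385 0.0829 0.1285]
S rpintop [0.5159 0.1542 0.184 ] [0.5147 0.1551 0.1825]
S bhub [ 0.5693 -0.0821  0.126 ] [ 0.5711 -0.0826  0.1289]
S bpintop [ 0.5628 -0.1573  0.184 ] [ 0.5614 -0.1572  0.182 ]
S green [ 0.4207 -0.2803  0.1215] [ 0.4207 -0.2803  0.1215]
S greenpin [ 0.4032 -0.3539  0.1803] [ 0.4032 -0.3539  0.1803]
S orange [ 0.2918 -0.163   0.1216] [ 0.2918 -0.163   0.1216]
S opin [ 0.2628 -0.2333  0.1787] [ 0.2628 -0.2333  0.1787]
S bottlecap [0.5089 0.2529 0.115 ] [0.5096 0.2522 0.116 ]
top red 0.175 31 [0.5143 0.155  0.1844] [0.015 0.013 0.009]
top red 0.119 224 [0.5276 0.108  0.1255] [0.045 0.089 0.014]
top blue 0.175 28 [ 0.5607 -0.1566  0.184 ] [0.013 0.012 0.013]
top blue 0.119 218 [ 0.5645 -0.1095  0.1257] [0.031 0.091 0.014]
scene red 0.175 36 [0.5161 0.1536 0.1825] [0.013 0.014 0.008]
scene red 0.119 250 [0.5316 0.1086 0.1238] [0.041 0.088 0.013]
scene blue 0.175 36 [ 0.5628 -0.1582  0.1827] [0.012 0.011 0.006]
scene blue 0.119 279 [ 0.5691 -0.1106  0.1238] [0.03  0.093 0.01 ]
```

```bash
cat >> h.py <<'E'
# commanded pose = (x,y,z, yang): tool y axis at yang deg, tool pointing down
def rot(yang): 
    a=np.radians(yang); y=np.array([np.cos(a),np.sin(a),0]); z=np.array([0,0,-1.]); return np.c_[np.cross(y,z),y,z]
def rel(cur,tgt):
    d=rot(cur[3]).T@(np.array(tgt[:3])-cur[:3]); t=-(tgt[3]-cur[3]); return d,t
def state():
    o=ctrl.get_obs(); q=o["eef_rot"]; M=R.from_quat([*q[1:],q[0]]).as_matrix()
    yang=np.degrees(np.arctan2(M[1,1],M[0,1])); tilt=np.degrees(np.arccos(-M[2,2]))
    return o,np.array([*o["eef_pos"],yang]),tilt
RH=np.array([.536,.0837]); BH=np.array([.5695,-.0838])
def red(a,z,r=.075): t=np.radians(a); return [*(RH+r*np.array([np.cos(t),np.sin(t)])),z,a-90]
def blue(a,z,r=.075): t=np.radians(a); return [*(BH+r*np.array([np.cos(t),np.sin(t)])),z,a+90]
E
python3 - <<'E'
from h import *
o,c,t=state(); print(c,t, rel(c,red(106.5,.255)))
E
```

```text
[  0.22055036  -0.53051086   0.25546435 -67.43510209] 0.09341313057058978 (array([ 5.34915576e-01, -5.20723084e-01,  4.64349553e-04]), np.float64(-83.93510209013148))
```

Request:
servo_tool --series "0.1 0.535 -0.521 0 0 0 -84;0.1 0.535 -0.521 0 0 0 -84;0.1 0.535 -0.521 0 0 0 -84;0.1 0.535 -0.521 0 0 0 -84;0.1 0.535 -0.521 0 0 0 -84;0.1 0.535 -0.521 0 0 0 -84;0.1 0.535 -0.521 0 0 0 -84;0.1 0.535 -0.521 0 0 0 -84;0.1 0.535 -0.521 0 0 0 -84;0.1 0.535 -0.521 0 0 0 -84;0.1 0.535 -0.521 0 0 0 -84;0.1 0.535 -0.521 0 0 0 -84"

```text
time_s: 1.1
eef_pos: [0.4177, -0.0693, 0.2563]
eef_rot: [0.0, 0.595, 0.803, 0.0]
wrist_force: [1.5, -0.6, 1.1]
opening: 0.448
grasp_force: 0.0
```

Request:
servo_tool --series "0.1 0 0 0 0 0 0;0.1 0 0 0 0 0 0;0.1 0 0 0 0 0 0"

```text
time_s: 1.35
eef_pos: [0.4173, -0.0713, 0.256]
eef_rot: [-0.0, 0.598, 0.802, -0.0]
wrist_force: [0.3, -0.9, -0.1]
opening: 0.445
grasp_force: 0.0
```

```bash
python3 - <<'E'
from h import *
o,c,t=state(); print(c,t, rel(c,red(106.5,.255)))
E
```

```text
[ 0.41734269 -0.07128298  0.25598152 16.59879534] 0.04823891925158047 (array([0.18962788, 0.15811573, 0.00098152]), np.float64(0.09879534473421359))
```

Request:
servo_tool --series "0.1 0.19 0.158 0 0 0 0;0.1 0.19 0.158 0 0 0 0;0.1 0.19 0.158 0 0 0 0;0.1 0.19 0.158 0 0 0 0;0.1 0.19 0.158 0 0 0 0;0.1 0.19 0.158 0 0 0 0;0.1 0.19 0.158 0 0 0 0;0.1 0.19 0.158 0 0 0 0;0.1 0.19 0.158 0 0 0 0"

```text
time_s: 2.1
eef_pos: [0.5149, 0.1538, 0.2557]
eef_rot: [-0.0, 0.599, 0.801, -0.001]
wrist_force: [0.1, -1.0, -0.5]
opening: 0.452
grasp_force: 0.0
```

```bash
python3 - <<'E'
from h import *
o,c,t=state(); print(c,t, o["wrist_force"])
w=ctrl.camera("wrist"); cv2.imwrite("pics/w1.png",w["img"][:,:,::-1])
T=np.eye(4); q=o["eef_rot"]; T[:3,:3]=R.from_quat([*q[1:],q[0]]).as_matrix(); T[:3,3]=o["eef_pos"]; T=T@w["T_tool_cam"]
hsv=cv2.cvtColor(w["img"],cv2.COLOR_RGB2HSV).astype(int)
m=((hsv[...,0]<5)|(hsv[...,0]>174))&(hsv[...,1]>150)
vs,us=np.nonzero(m); W=np.array([px2w(w,u,v,T) for u,v in zip(us,vs)])
for a,b in((.178,.19),(.119,.134)):
    s=W[(W[:,2]>a)&(W[:,2]<b)]; print(len(s),s.min(0),s.max(0),s.mean(0))
E
```

```text
[ 0.51492469  0.15381667  0.25570578 16.421713  ] 0.08935469552101011 [ 0.14318345 -1.03951374 -0.53078299]
373 [0.50618816 0.14837197 0.17803076] [0.52120296 0.16381079 0.1871413 ] [0.51354738 0.15688734 0.18436527]
1198 [0.50513743 0.0682167  0.11904484] [0.55063392 0.16486529 0.13398494] [0.52902924 0.10352454 0.12568991]
```

View pics/w1.png

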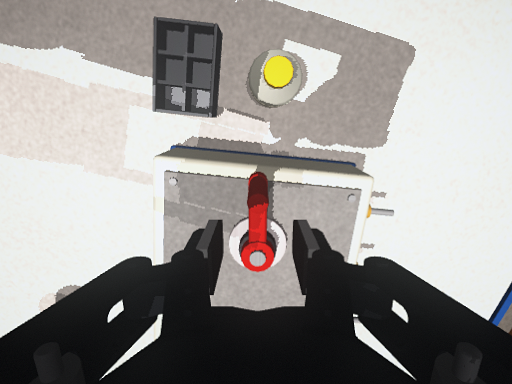

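The wrist view shows the red pin (258,185) and hub (258,257) centred between the open fingers at columns 222 and 294. The bottle is clear at (278,75). I'll descend.

Request:
servo_tool --series "0.1 0.001 0 0.03 0 0 0;0.1 0.001 0 0.06 0 0 0;0.1 0.001 0 0.085 0 0 0;0.1 0.001 0 0.095 0 0 0;0.1 0.001 0 0.095 0 0 0;0.1 0.001 0 0.095 0 0 0"

```text
time_s: 2.65
eef_pos: [0.5149, 0.1555, 0.1619]
eef_rot: [0.0, 0.599, 0.801, -0.0]
wrist_force: [-0.2, -0.5, 0.1]
opening: 0.447
grasp_force: 0.0
```

```bash
cat >> h.py <<'E'
def arc(f,cur,a0,a1,n,z,r=.075):
    for a in np.linspace(a0,a1,n+1)[1:]:
        d,t=rel(cur,f(a,z,r)); print(np.round(d,4),round(t,1))
E
python3 - <<'E'
from h import *
o,c,t=state(); print(c,t,o["wrist_force"],o["opening"])
arc(red,[*red(106.5,.161)],106.5,142.5,6,.161)
E
```

```text
[ 0.5148771   0.15552763  0.16187349 16.45001154] 0.006246058855309731 [-0.16336015 -0.47635014  0.09844191] 0.4472744133510085
[-0.0004 -0.0078  0.    ] -6.0
[-0.0016 -0.0156  0.    ] -12.0
[-0.0037 -0.0232  0.    ] -18.0
[-0.0065 -0.0305  0.    ] -24.0
[-0.01   -0.0375  0.    ] -30.0
[-0.0143 -0.0441  0.    ] -36.0
```

Request:
servo_tool --series "0.35 0 0 0 0 0 0;0.35 0 0 0 0 0 0;0.35 0 0 0 0 0 0"

```text
time_s: 2.9
eef_pos: [0.5156, 0.1567, 0.163]
eef_rot: [0.001, 0.598, 0.802, 0.001]
wrist_force: [0.2, 0.4, -0.7]
opening: 0.319
grasp_force: 0.0
```

Request:
servo_tool --series "0.35 -0.0001 -0.0039 0 0 0 -3;0.35 -0.0004 -0.0078 0 0 0 -6;0.35 -0.0009 -0.0117 0 0 0 -9;0.35 -0.0016 -0.0156 0 0 0 -12;0.35 -0.0026 -0.0194 0 0 0 -15;0.35 -0.0037 -0.0232 0 0 0 -18;0.35 -0.005 -0.0269 0 0 0 -21;0.35 -0.0065 -0.0305 0 0 0 -24;0.35 -0.0082 -0.034 0 0 0 -27;0.35 -0.01 -0.0375 0 0 0 -30;0.35 -0.01 -0.0375 0 0 0 -30"

```text
time_s: 3.82
eef_pos: [0.4819, 0.1369, 0.1624]
eef_rot: [0.001, 0.369, 0.929, 0.001]
wrist_force: [0.1, 2.8, 0.6]
opening: 0.321
grasp_force: 1.1
```

```bash
cat >> h.py <<'E'
def rep(f):
    o,c,t=state(); H=RH if f is red else BH; v=c[:2]-H; a=np.degrees(np.arctan2(v[1],v[0]))%360
    F=o["wrist_force"]; y=rot(c[3])[:,1]; x=rot(c[3])[:,0]
    print("t",o["time_s"],"ang",a.round(2),"r",np.hypot(*v).round(4),"z",c[2].round(4),"yang",c[3].round(2),"F push",(F@y).round(2),"F x",(F@x).round(2),"Fz",F[2].round(2),"open",o["opening"].round(3),"grasp",o["grasp_force"])
E
python3 - <<'E'
from h import *
rep(red)
E
```

```text
Traceback (most recent call last):
  File "h.py", line 31, in rep
    print("t",o["time_s"],"ang",a.round(2),"r",np.hypot(*v).round(4),"z",c[2].round(4),"yang",c[3].round(2),"F push",(F@y).round(2),"F x",(F@x).round(2),"Fz",F[2].round(2),"open",o["opening"].round(3),"grasp",o["grasp_force"])
                                                                                                                                                                                   ^^^^^^^^^^^^^^^^^^
AttributeError: 'float' object has no attribute 'round'
```

Request:
servo_tool --series "0.35 -0.0001 -0.0039 0 0 0 -3;0.35 -0.0004 -0.0078 0 0 0 -6;0.35 -0.0009 -0.0117 0 0 0 -9;0.35 -0.0016 -0.0156 0 0 0 -12;0.35 -0.0026 -0.0194 0 0 0 -15;0.35 -0.0037 -0.0232 0 0 0 -18;0.35 -0.005 -0.0269 0 0 0 -21;0.35 -0.0065 -0.0305 0 0 0 -24;0.35 -0.0082 -0.034 0 0 0 -27;0.35 -0.01 -0.0375 0 0 0 -30;0.35 -0.01 -0.0375 0 0 0 -30"

```text
time_s: 4.73
eef_pos: [0.463, 0.1025, 0.1619]
eef_rot: [0.0, 0.117, 0.993, 0.0]
wrist_force: [-0.9, 1.9, 1.1]
opening: 0.326
grasp_force: 1.1
```

```bash
sed -i 's/(F@y).round(2)/np.round(F@y,2)/;s/(F@x).round(2)/np.round(F@x,2)/;s/F\[2\].round(2)/np.round(F[2],2)/;s/o\["opening"\].round(3)/np.round(o["opening"],3)/' h.py; python3 - <<'E'
from h import *
rep(red)
E
```

```text
t 4.7333 ang 165.57 r 0.0753 z 0.1619 yang 76.58 F push 1.65 F x 1.34 Fz 1.15 open 0.326 grasp 1.0697460919618607
```

Request:
servo_tool --series "0.35 0 -0.002 0 0 0 -1.5;0.35 -0.0001 -0.0039 0 0 0 -3;0.35 -0.0002 -0.0059 0 0 0 -4.5;0.35 -0.0004 -0.0078 0 0 0 -6;0.35 -0.0004 -0.0078 0 0 0 -6"

```text
time_s: 5.15
eef_pos: [0.4617, 0.095, 0.1617]
eef_rot: [0.0, 0.066, 0.998, 0.0]
wrist_force: [-1.0, 3.7, 1.3]
opening: 0.32
grasp_force: 1.5
```

Request:
servo_tool --series "0.35 0 -0.0013 0 0 0 -1;0.35 0 -0.0026 0 0 0 -2;0.35 0 -0.0026 0 0 0 -2"

```text
time_s: 5.4
eef_pos: [0.4614, 0.092, 0.1615]
eef_rot: [0.0, 0.047, 0.999, -0.0]
wrist_force: [-1.0, 3.6, 1.7]
opening: 0.331
grasp_force: 1.6
```

```bash
python3 - <<'E'
from h import *
rep(red)
E
```

```text
t 5.4 ang 173.62 r 0.0751 z 0.1615 yang 84.58 F push 3.52 F x 1.36 Fz 1.7 open 0.331 grasp 1.6453951969742775
```

Request:
servo_tool --series "0.35 0 -0.0013 0 0 0 -1;0.35 0 -0.0026 0 0 0 -2;0.35 0 -0.0026 0 0 0 -2"

```text
time_s: 5.65
eef_pos: [0.4611, 0.0892, 0.1614]
eef_rot: [0.0, 0.03, 1.0, -0.0]
wrist_force: [-0.4, 3.6, 2.9]
opening: 0.325
grasp_force: 1.5
```

Request:
servo_tool --series "0.35 0 -0.0013 0 0 0 -1;0.35 0 -0.0026 0 0 0 -2;0.35 0 -0.0026 0 0 0 -2"

```text
time_s: 5.9
eef_pos: [0.4609, 0.0866, 0.1613]
eef_rot: [0.0, 0.012, 1.0, -0.0]
wrist_force: [-0.6, 2.9, 2.6]
opening: 0.325
grasp_force: 1.4
```

Request:
servo_tool --series "0.35 0 -0.0013 0 0 0 -1;0.35 0 -0.0026 0 0 0 -2;0.35 0 -0.0026 0 0 0 -2"

```text
time_s: 6.15
eef_pos: [0.4608, 0.084, 0.1613]
eef_rot: [0.0, -0.006, 1.0, -0.0]
wrist_force: [0.3, 3.6, 1.8]
opening: 0.326
grasp_force: 1.4
```

Request:
servo_tool --series "0.35 0 -0.0013 0 0 0 -1;0.35 0 -0.0026 0 0 0 -2;0.35 0 -0.0026 0 0 0 -2"

```text
time_s: 6.4
eef_pos: [0.4608, 0.0814, 0.1613]
eef_rot: [0.0, -0.023, 1.0, -0.0]
wrist_force: [1.0, 3.0, 1.7]
opening: 0.324
grasp_force: 1.3
```

Request:
servo_tool --series "0.35 0 -0.0013 0 0 0 -1;0.35 0 -0.0026 0 0 0 -2;0.35 0 -0.0026 0 0 0 -2"

```text
time_s: 6.65
eef_pos: [0.461, 0.0788, 0.1613]
eef_rot: [0.0, -0.04, 0.999, -0.0]
wrist_force: [0.9, 2.0, 1.1]
opening: 0.327
grasp_force: 1.3
```

Request:
servo_tool --series "0.35 0 -0.0013 0 0 0 -1;0.35 0 -0.0026 0 0 0 -2;0.35 0 -0.0026 0 0 0 -2"

```text
time_s: 6.9
eef_pos: [0.4612, 0.0762, 0.1613]
eef_rot: [0.0, -0.058, 0.998, -0.0]
wrist_force: [0.5, 2.2, 1.2]
opening: 0.326
grasp_force: 1.2
```

Request:
servo_tool --series "0.35 0 -0.0013 0 0 0 -1;0.35 0 -0.0026 0 0 0 -2;0.35 0 -0.0026 0 0 0 -2"

```text
time_s: 7.15
eef_pos: [0.4613, 0.0737, 0.1612]
eef_rot: [-0.0, -0.075, 0.997, -0.0]
wrist_force: [0.8, 3.3, 1.9]
opening: 0.329
grasp_force: 1.2
```

Request:
servo_tool --series "0.35 0 -0.0013 0 0 0 -1;0.35 0 -0.0026 0 0 0 -2;0.35 0 -0.0026 0 0 0 -2"

```text
time_s: 7.4
eef_pos: [0.4617, 0.0711, 0.1612]
eef_rot: [-0.0, -0.093, 0.996, -0.0]
wrist_force: [0.6, 2.8, 1.6]
opening: 0.324
grasp_force: 1.2
```

Request:
servo_tool --series "0.35 0 -0.0013 0 0 0 -1;0.35 0 -0.0026 0 0 0 -2;0.35 0 -0.0026 0 0 0 -2"

```text
time_s: 7.65
eef_pos: [0.4622, 0.0685, 0.1613]
eef_rot: [-0.0, -0.11, 0.994, -0.0]
wrist_force: [1.5, 2.4, 0.9]
opening: 0.323
grasp_force: 1.2
```

Request:
servo_tool --series "0.35 0 -0.0013 0 0 0 -1;0.35 0 -0.0026 0 0 0 -2;0.35 0 -0.0026 0 0 0 -2"

```text
time_s: 7.9
eef_pos: [0.4628, 0.066, 0.1613]
eef_rot: [-0.0, -0.127, 0.992, -0.0]
wrist_force: [1.0, 2.8, 0.9]
opening: 0.325
grasp_force: 1.2
```

Request:
servo_tool --series "0.35 0 -0.0013 0 0 0 -1;0.35 0 -0.0026 0 0 0 -2;0.35 0 -0.0026 0 0 0 -2"

```text
time_s: 8.15
eef_pos: [0.4634, 0.0635, 0.1612]
eef_rot: [-0.0, -0.145, 0.989, -0.0]
wrist_force: [1.4, 2.9, 0.9]
opening: 0.323
grasp_force: 1.2
```

Request:
servo_tool --series "0.35 0 -0.0013 0 0 0 -1;0.35 0 -0.0026 0 0 0 -2;0.35 0 -0.0026 0 0 0 -2"

```text
time_s: 8.4
eef_pos: [0.4642, 0.061, 0.1612]
eef_rot: [-0.0, -0.162, 0.987, -0.0]
wrist_force: [0.5, 2.7, 0.3]
opening: 0.328
grasp_force: 1.2
```

Request:
servo_tool --series "0.35 0 -0.0013 0 0 0 -1;0.35 0 -0.0026 0 0 0 -2;0.35 0 -0.0026 0 0 0 -2"

```text
time_s: 8.65
eef_pos: [0.465, 0.0585, 0.1613]
eef_rot: [-0.0, -0.179, 0.984, -0.0]
wrist_force: [1.0, 2.5, 1.3]
opening: 0.325
grasp_force: 1.2
```

Request:
servo_tool --series "0.35 0 -0.0013 0 0 0 -1;0.35 0 -0.0026 0 0 0 -2;0.35 0 -0.0026 0 0 0 -2"

```text
time_s: 8.9
eef_pos: [0.466, 0.0561, 0.1612]
eef_rot: [-0.0, -0.196, 0.981, -0.0]
wrist_force: [-0.5, 2.5, 1.0]
opening: 0.325
grasp_force: 1.2
```

```bash
python3 - <<'E'
from h import *
rep(red)
E
```

```text
t 8.9 ang 201.52 r 0.0753 z 0.1612 yang 112.64 F push 2.5 F x -0.5 Fz 0.96 open 0.325 grasp 1.177288144826889
```

Request:
servo_tool --series "0.35 0 -0.0013 0 0 0 -1;0.35 0 -0.0026 0 0 0 -2;0.35 0 -0.0026 0 0 0 -2"

```text
time_s: 9.15
eef_pos: [0.4667, 0.0546, 0.1612]
eef_rot: [-0.0, -0.213, 0.977, 0.001]
wrist_force: [-0.6, 7.4, 0.4]
opening: 0.325
grasp_force: 3.3
```

Request:
servo_tool --series "0.35 0 -0.0005 0 0 0 -0.3;0.35 0 -0.001 0 0 0 -0.6;0.35 0 -0.001 0 0 0 -0.6;0.35 0 -0.001 0 0 0 -0.6"

```text
time_s: 9.48
eef_pos: [0.4669, 0.0541, 0.1611]
eef_rot: [-0.0, -0.218, 0.976, 0.001]
wrist_force: [-0.6, 8.2, 1.1]
opening: 0.327
grasp_force: 4.1
```

```bash
python3 - <<'E'
from h import *
rep(red)
E
```

```text
t 9.4833 ang 203.17 r 0.0751 z 0.1611 yang 115.21 F push 7.66 F x -2.98 Fz 1.14 open 0.327 grasp 4.0956419706344604
```

Request:
servo_tool --series "0.35 0 -0.0007 0 0 0 0;0.35 0 -0.0014 0 0 0 0;0.35 0 -0.0014 0 0 0 0;0.35 0 -0.0014 0 0 0 0"

```text
time_s: 9.82
eef_pos: [0.4671, 0.0534, 0.161]
eef_rot: [-0.001, -0.218, 0.976, 0.002]
wrist_force: [-1.9, 10.6, 2.9]
opening: 0.326
grasp_force: 5.4
```

```bash
python3 - <<'E'
from h import *
rep(red)
E
```

```text
t 9.8167 ang 203.76 r 0.0753 z 0.161 yang 115.21 F push 10.43 F x -2.81 Fz 2.85 open 0.326 grasp 5.419903993606567
```

Request:
servo_tool --series "0.35 0 0.002 0 0 0 0;0.35 0 0.004 0 0 0 0;0.35 0 0.006 0 0 0 0;0.35 0 0.008 0 0 0 0;0.35 0 0.008 0 0 0 0;0.35 0 0.008 0 0 0 0"

```text
time_s: 10.32
eef_pos: [0.4645, 0.0587, 0.1612]
eef_rot: [-0.0, -0.218, 0.976, -0.0]
wrist_force: [-0.1, 0.1, 0.1]
opening: 0.322
grasp_force: 0.0
```

Request:
servo_tool --series "0.35 0 0 -0.02 0 0 0;0.35 0 0 -0.05 0 0 0;0.35 0 0 -0.09 0 0 0;0.1 0 0 -0.094 0 0 0;0.1 0 0 -0.094 0 0 0;0.1 0 0 -0.094 0 0 0"

```text
time_s: 10.82
eef_pos: [0.4645, 0.0588, 0.2552]
eef_rot: [0.0, -0.218, 0.976, -0.0]
wrist_force: [-0.2, -0.0, 0.2]
opening: 0.453
grasp_force: 0.0
```

```bash
python3 - <<'E'
from h import *
rep(red); o,c,t=state(); print(c,t,rel(c,blue(264,.255)),blue(264,.255))
E
```

```text
t 10.8167 ang 199.24 r 0.0757 z 0.2552 yang 115.16 F push 0.07 F x 0.17 Fz 0.23 open 0.453 grasp 0.0
[4.64544077e-01 5.87556426e-02 2.55156759e-01 1.15156048e+02] 0.03426315301391467 (array([ 4.39986622e-03, -2.37832025e-01,  1.56758549e-04]), np.float64(-238.8439519893843)) [np.float64(0.561660365254926), np.float64(-0.1583891421526205), 0.255, 354]
```

Request:
servo_tool --series "0.1 0.0045 -0.238 0 0 0 121;0.1 0.0045 -0.238 0 0 0 121;0.1 0.0045 -0.238 0 0 0 121;0.1 0.0045 -0.238 0 0 0 121;0.1 0.0045 -0.238 0 0 0 121;0.1 0.0045 -0.238 0 0 0 121;0.1 0.0045 -0.238 0 0 0 121;0.1 0.0045 -0.238 0 0 0 121;0.1 0.0045 -0.238 0 0 0 121;0.1 0.0045 -0.238 0 0 0 121;0.1 0.0045 -0.238 0 0 0 121;0.1 0.0045 -0.238 0 0 0 121"

```text
time_s: 11.82
eef_pos: [0.5605, -0.1581, 0.2525]
eef_rot: [-0.002, 0.509, 0.861, -0.0]
wrist_force: [0.1, 0.4, -0.3]
opening: 0.449
grasp_force: 0.0
```

Request:
servo_tool --series "0.1 0 0 0 0 0 7;0.1 0 0 0 0 0 14;0.1 0 0 0 0 0 21;0.1 0 0 0 0 0 28;0.1 0 0 0 0 0 33;0.1 0 0 0 0 0 33;0.1 0 0 0 0 0 33"

```text
time_s: 12.4
eef_pos: [0.5608, -0.1581, 0.2533]
eef_rot: [-0.002, 0.729, 0.684, -0.001]
wrist_force: [-0.2, 0.2, -0.0]
opening: 0.449
grasp_force: 0.0
```

```bash
cat > wl.py <<'E'
from h import *
import sys
o,c,t=state(); print(c,t,rel(c,blue(264,.255)),o["q"].round(2))
w=ctrl.camera("wrist"); cv2.imwrite(f"pics/{sys.argv[1]}.png",w["img"][:,:,::-1])
T=np.eye(4); q=o["eef_rot"]; T[:3,:3]=R.from_quat([*q[1:],q[0]]).as_matrix(); T[:3,3]=o["eef_pos"]; T=T@w["T_tool_cam"]
hsv=cv2.cvtColor(w["img"],cv2.COLOR_RGB2HSV).astype(int)
m=(abs(hsv[...,0]-109)<10)&(hsv[...,1]>150)
vs,us=np.nonzero(m); W=np.array([px2w(w,u,v,T) for u,v in zip(us,vs)])
for a,b in((.178,.19),(.119,.134)):
    s=W[(W[:,2]>a)&(W[:,2]<b)]; print(len(s),s.min(0),s.max(0),s.mean(0))
E
python3 wl.py w2
```

```text
[ 0.56084112 -0.15807389  0.25328902 -3.62799178] 0.1882846271725632 (array([-0.00026278,  0.00083756, -0.00171098]), np.float64(-357.6279917816309)) [-0.48  0.2   1.59 -0.    1.35 -0.41]
313 [ 0.55276414 -0.16434344  0.18278476] [ 0.56714674 -0.15043772  0.18665335] [ 0.56009799 -0.15700436  0.18478029]
2023 [ 0.55053546 -0.1573106   0.12204588] [ 0.58314199 -0.06697875  0.13354871] [ 0.5644802  -0.10637383  0.12570413]
```

View pics/w2.png

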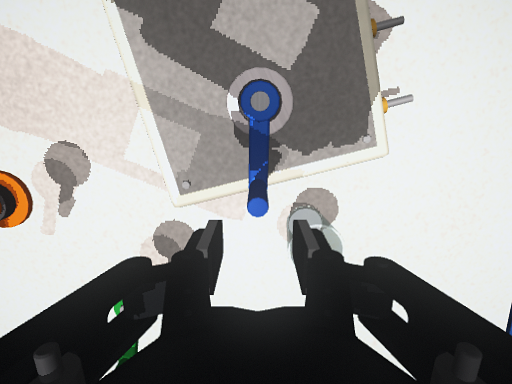

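The wrist view shows the blue pin (258,207) and hub (260,100) centred between the fingers. The beaker stands low on the right at (315,230).

Request:
servo_tool --series "0.1 0 0 0.03 0 0 2;0.1 0 0 0.06 0 0 2;0.1 0 0 0.085 0 0 2;0.1 0 0 0.092 0 0 2;0.1 0 0 0.092 0 0 2;0.35 0 0 0.092 0 0 2;0.35 0 0 0.092 0 0 2;0.35 0 0 0.092 0 0 2"

```text
time_s: 13.12
eef_pos: [0.5629, -0.1589, 0.1654]
eef_rot: [0.002, 0.742, 0.671, 0.001]
wrist_force: [0.8, -0.3, 0.8]
opening: 0.331
grasp_force: 0.0
```

Request:
servo_tool --series "0.35 0.0001 -0.0026 0 0 0 2;0.35 0.0002 -0.0052 0 0 0 4;0.35 0.0004 -0.0078 0 0 0 6;0.35 0.0007 -0.0104 0 0 0 8;0.35 0.0007 -0.0104 0 0 0 8"

```text
time_s: 13.53
eef_pos: [0.5524, -0.157, 0.165]
eef_rot: [0.002, 0.787, 0.617, 0.001]
wrist_force: [2.3, -0.5, -0.8]
opening: 0.331
grasp_force: 1.0
```

```bash
python3 - <<'E'
from h import *
rep(blue)
E
```

```text
t 13.5333 ang 256.86 r 0.0752 z 0.165 yang -13.84 F push 2.31 F x 0.03 Fz -0.79 open 0.331 grasp 1.0365252569317818
```

Request:
servo_tool --series "0.35 0 -0.0013 0 0 0 1;0.35 0 -0.0026 0 0 0 2;0.35 0 -0.0026 0 0 0 2"

```text
time_s: 13.78
eef_pos: [0.5498, -0.1565, 0.1645]
eef_rot: [0.001, 0.798, 0.603, 0.001]
wrist_force: [2.9, -0.6, 2.2]
opening: 0.324
grasp_force: 1.7
```

Request:
servo_tool --series "0.35 0 -0.0013 0 0 0 1;0.35 0 -0.0026 0 0 0 2;0.35 0 -0.0026 0 0 0 2"

```text
time_s: 14.03
eef_pos: [0.5464, -0.1555, 0.1636]
eef_rot: [0.0, 0.808, 0.589, 0.0]
wrist_force: [3.3, -1.6, 2.9]
opening: 0.327
grasp_force: 1.8
```

Request:
servo_tool --series "0.35 0.0001 -0.0039 0 0 0 3;0.35 0.0004 -0.0078 0 0 0 6;0.35 0.0009 -0.0117 0 0 0 9;0.35 0.0016 -0.0156 0 0 0 12;0.35 0.0026 -0.0194 0 0 0 15;0.35 0.0037 -0.0232 0 0 0 18;0.35 0.005 -0.0269 0 0 0 21;0.35 0.0065 -0.0305 0 0 0 24;0.35 0.0082 -0.034 0 0 0 27;0.35 0.01 -0.0375 0 0 0 30;0.35 0.01 -0.0375 0 0 0 30"

```text
time_s: 14.95
eef_pos: [0.5128, -0.1342, 0.163]
eef_rot: [-0.0, 0.933, 0.359, -0.001]
wrist_force: [1.0, -1.6, 1.4]
opening: 0.324
grasp_force: 1.2
```

```bash
python3 - <<'E'
from h import *
rep(blue)
E
```

```text
t 14.95 ang 221.64 r 0.0759 z 0.163 yang -47.88 F push 1.86 F x -0.38 Fz 1.35 open 0.324 grasp 1.2329231947660446
```

Request:
servo_tool --series "0.35 0.0001 -0.0039 0 0 0 3;0.35 0.0004 -0.0078 0 0 0 6;0.35 0.0009 -0.0117 0 0 0 9;0.35 0.0016 -0.0156 0 0 0 12;0.35 0.0026 -0.0194 0 0 0 15;0.35 0.0026 -0.0194 0 0 0 15"

```text
time_s: 15.45
eef_pos: [0.5017, -0.1179, 0.1628]
eef_rot: [-0.0, 0.972, 0.235, -0.001]
wrist_force: [-0.1, -2.3, 0.6]
opening: 0.323
grasp_force: 1.1
```

Request:
servo_tool --series "0.35 0 -0.002 0 0 0 1.5;0.35 0.0001 -0.0039 0 0 0 3;0.35 0.0001 -0.0039 0 0 0 3"

```text
time_s: 15.7
eef_pos: [0.5002, -0.1147, 0.1628]
eef_rot: [-0.0, 0.978, 0.211, -0.001]
wrist_force: [-0.4, -4.1, 0.4]
opening: 0.324
grasp_force: 1.5
```

```bash
python3 - <<'E'
from h import *
rep(blue)
E
```

```text
t 15.7 ang 204.06 r 0.0758 z 0.1628 yang -65.67 F push 3.62 F x -2.03 Fz 0.37 open 0.324 grasp 1.4805032685399055
```

Request:
servo_tool --series "0.35 0 -0.0013 0 0 0 1;0.35 0 -0.0026 0 0 0 2;0.35 0 -0.0026 0 0 0 2"

```text
time_s: 15.95
eef_pos: [0.4993, -0.1122, 0.1629]
eef_rot: [-0.0, 0.981, 0.193, -0.001]
wrist_force: [-1.0, -2.7, 0.1]
opening: 0.327
grasp_force: 1.7
```

Request:
servo_tool --series "0.35 0 -0.0013 0 0 0 1;0.35 0 -0.0026 0 0 0 2;0.35 0 -0.0026 0 0 0 2"

```text
time_s: 16.2
eef_pos: [0.4986, -0.1096, 0.163]
eef_rot: [-0.0, 0.985, 0.175, -0.0]
wrist_force: [0.0, -3.4, -1.2]
opening: 0.322
grasp_force: 1.6
```

Request:
servo_tool --series "0.35 0 -0.0013 0 0 0 1;0.35 0 -0.0026 0 0 0 2;0.35 0 -0.0026 0 0 0 2"

```text
time_s: 16.45
eef_pos: [0.4978, -0.1071, 0.1632]
eef_rot: [-0.0, 0.987, 0.158, -0.0]
wrist_force: [-0.7, -2.8, -0.8]
opening: 0.327
grasp_force: 1.6
```

Request:
servo_tool --series "0.35 0 -0.0013 0 0 0 1;0.35 0 -0.0026 0 0 0 2;0.35 0 -0.0026 0 0 0 2"

```text
time_s: 16.7
eef_pos: [0.4971, -0.1046, 0.1632]
eef_rot: [-0.0, 0.99, 0.14, -0.0]
wrist_force: [-0.5, -3.1, -1.8]
opening: 0.329
grasp_force: 1.5
```

Request:
servo_tool --series "0.35 0 -0.0013 0 0 0 1;0.35 0 -0.0026 0 0 0 2;0.35 0 -0.0026 0 0 0 2"

```text
time_s: 16.95
eef_pos: [0.4969, -0.103, 0.1634]
eef_rot: [0.001, 0.992, 0.123, 0.001]
wrist_force: [2.3, -7.7, -4.0]
opening: 0.325
grasp_force: 3.7
```

Request:
servo_tool --series "0.35 0 -0.0008 0 0 0 0;0.35 0 -0.0016 0 0 0 0;0.35 0 -0.0016 0 0 0 0;0.35 0 -0.0016 0 0 0 0"

```text
time_s: 17.28
eef_pos: [0.4966, -0.1023, 0.1635]
eef_rot: [0.001, 0.992, 0.123, 0.001]
wrist_force: [1.7, -10.5, -6.1]
opening: 0.327
grasp_force: 5.1
```

```bash
python3 - <<'E'
from h import *
rep(blue)
E
```

```text
t 17.2833 ang 194.26 r 0.0752 z 0.1635 yang -75.84 F push 10.56 F x -0.95 Fz -6.12 open 0.327 grasp 5.0702159106731415
```

Request:
servo_tool --series "0.35 0 0.002 0 0 0 0;0.35 0 0.004 0 0 0 0;0.35 0 0.006 0 0 0 0;0.35 0 0.008 0 0 0 0;0.35 0 0.008 0 0 0 0;0.35 0 0.008 0 0 0 0"

```text
time_s: 17.78
eef_pos: [0.498, -0.1084, 0.1634]
eef_rot: [-0.0, 0.992, 0.124, 0.0]
wrist_force: [-1.2, 0.5, -0.1]
opening: 0.327
grasp_force: 0.0
```

Request:
servo_tool --series "0.35 0 0 -0.02 0 0 0;0.35 0 0 -0.05 0 0 0;0.35 0 0 -0.09 0 0 0;0.35 0 0 -0.12 0 0 0;0.35 0 0 -0.12 0 0 0;0.35 0 0 -0.12 0 0 0"

```text
time_s: 18.28
eef_pos: [0.4991, -0.1088, 0.2857]
eef_rot: [0.001, 0.992, 0.124, 0.002]
wrist_force: [-0.5, 1.1, -0.0]
opening: 0.326
grasp_force: 0.0
```

```bash
python3 - <<'E'
from h import *
rep(blue)
c=ctrl.camera("scene"); cv2.imwrite("pics/s2.png",c["img"][:,:,::-1])
for n in("scene","top"):
  if n=="top": c=ctrl.camera(n)
  hsv=cv2.cvtColor(c["img"],cv2.COLOR_RGB2HSV).astype(int)
  for col,m,H in (("red",((hsv[...,0]<5)|(hsv[...,0]>174))&(hsv[...,1]>150),RH),("blue",(abs(hsv[...,0]-109)<10)&(hsv[...,1]>150),BH)):
    vs,us=np.nonzero(m); W=np.array([px2w(c,u,v) for u,v in zip(us,vs)])
    W=W[(W[:,0]>.3)&(W[:,0]<.8)&(abs(W[:,1])<.3)&(W[:,2]>.175)&(W[:,2]<.192)]
    if len(W): d=W.mean(0)[:2]-H; print(n,col,len(W),d,np.degrees(np.arctan2(d[1],d[0]))%360)
E
```

```text
t 18.2833 ang 199.58 r 0.0747 z 0.2857 yang -75.76 F push -1.16 F x -0.19 Fz -0.01 open 0.326 grasp 0.0
scene red 21 [-0.068539   -0.02418755] 199.43804197664895
scene blue 18 [-0.06837739 -0.02817884] 202.39693189706674
top red 33 [-0.07295797 -0.02174047] 196.59333243939622
top blue 29 [-0.07300323 -0.02746061] 200.61409266731076
```

View pics/s2.png

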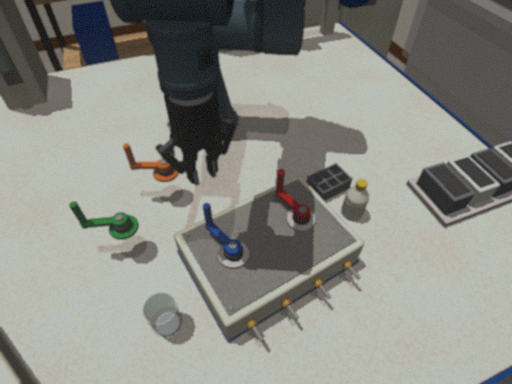

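The scene view shows both levers pointing to the robot's side (red pin at (280,175), blue pin at (208,210)). The bystanders are undisturbed and the gripper is clear, so I'm handing in.

```bash
python3 -c "
from bench import ctrl
print(ctrl.hand_in())"
```

```text
the job is handed in; nothing more can be done
None
```

I swung the red lever and then the blue lever to their stops, pressing each home with about 10.5 N, let go and handed the job in at about 18 s; nothing else was touched, and no verdict was returned.

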